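# Unclamp the tested manifold and put it in the finished-parts crate

### The arm

A 6-joint arm with a two-finger parallel gripper is mounted at the origin on the work surface. World frame = base frame: x ahead of the robot, y to its left, z up, the work surface at z = 0. Lengths are in m, angles in degrees, forces in N, time in s.
With the tool pointing down it reaches from about 0.4 to 0.825 m from the base axis. Payload 7 kg.
Tool frame: the origin (TCP) lies midway between the tips of the shut fingers; the grasp point (between the pads) lies r.tcp_to_grasp behind it (r.tcp_to_grasp is the distance from the TCP to the grasp point, in m); x points along the fingers, y is the direction in which the jaws open and shut, and the axes are right-handed (so a half turn about x gives the same grasp; the last joint's range is limited). The gripper opens to 88 mm and grips with 3 to 60 N. Pads are 19 mm wide; open, the fingers measure 130 mm over their backs; the gripper's body (78 mm by 193 mm) begins 47 mm behind the grasp point.
Start: joints at [87.153, 20.546, 0.682, 0, -70.136, -16.507], TCP at [0.224, 0.637, 0.227] pointing down, gripper open.
Joint ranges: [-176.03, 176.03], [-82.01, 121.73], [-58.28, 71.71], [-173.87, 95.51], [-174.79, -0.11], [-173.66, 173.66]. Speed limits (degrees/s): [136.94, 136.94, 172.46, 180, 180, 180].

### API

Orientations are given as [roll, pitch, yaw] about the fixed x, y, z axes, in that order (R = Rz(yaw) Ry(pitch) Rx(roll)).
In Python, from plant import r gives the robot as it stands.
- The arm moves only by the tool carry_out, never from a script. Its argument "moves" is a list of rows, each a list of 7 numbers: the shift along the world's x, y, z in mm, then the turn, a rotation vector about the world's x, y, z in rad, then the opening in per cent of the stroke, from 0 (shut) to 100 (fully open). In form: [[x, y, z, wx, wy, wz, claw], ...]. A call has 1 to 5 rows; each row is the pose to reach, as a shift and turn from the pose commanded when the call began; what a row does not reach only later rows make up. A row lasts 1/10 s, in which the tool goes at most 50 mm and 8.59 degrees, less where a joint would pass 70% of its speed; a pose out of reach is approached as far as the arm can. A call with a gripper value outside its range is refused whole. The fingers move at their own pace and stop on an object; "squeeze" is the grip in N (left out, the last holds). Time passes only in rows, so rows that repeat a pose let the fingers close. It gives the time, the measured TCP pose, the force and the opening at its end, in the units of the state.
- r.get_state(): the state, without advancing time (a new reading comes with each control period).
- r.capture(name): name is "scene" or "top" or "wrist"; returns the picture (384x512x3 uint8, blue, green, red); there is no depth.
- r.camera_params(name): a dict with "K" (3x3 intrinsics, pixels), "rvec" (rotation vector, rad) and "tvec" (3), from world to camera coordinates, as OpenCV has them. Camera axes: x right, y down, z forward; pixel columns grow to the right and rows downward; lengths in m; the calibration is good to about 2 mm. A picture is of the moment at which its call begins: read the wrist's pose just before it. camera_params takes no time and is no camera call; for the wrist camera it gives the pose at the moment of the call.
- r.close_job(): hands the job in, once; it reports no verdict.
The state is a dict: "time_s": time; "joints": joint angles; "qd": joint speeds; "joint_torque": joint torques, N m; "tcp_pos": TCP position; "eef_rot": TCP orientation; "contact_force": force on the tool from outside, world axes, zero at the start; "moment": the same for the moment, N m; "gripper_width": finger opening in m.
Only numpy, scipy, OpenCV 4.12 (cv2) and the standard library are available. Lean on these libraries where they do the work, as an engineer would, in place of code of your own. Each camera call takes 0.05 s, during which the arm holds its last target. There are 200 camera calls.

### The job

The manifold block on the test fixture is finished: swing the hold-down bar that lies over it fully aside, lift the block out, and put it in the empty bay of the two-bay parts crate, flat on the floor of the bay with its nozzle pointing the same way as the block already there. Lower it in gently rather than letting it fall, leave the bar swung aside for the next part, and do not disturb the block already in the crate or the other things on the bench.

Things in the scene. Friction and masses are not known exactly. Their poses are not given: they have to be found in the camera images.
- fixture: Steel test fixture, fixed to the bench: base plate 180 x 170 x 12 mm, with a pedestal 100 x 38 mm on it (top 26 mm above the bench) that carries the block lengthwise along the fixture's x. Four dowels of 10 mm diameter at x +-34, y +-29 mm and end stops at x +-47 mm, all reaching 12 mm above the pedestal, keep the block in place with about 2 mm play; between the dowels the block's sides (y) are free for fingers. Origin: on the bench, below the centre of the pedestal; z up.
- block_c (a point): The block to move: aluminium manifold block 80 (x) x 44 (y) x 40 (z) mm, about 0.36 kg, with one steel nozzle 16 mm thick (24 mm collar) sticking out 25 mm from its +x end, at mid height. The point is the centre of the block's body without nozzle, 20 mm above its underside; x points along the nozzle, z up. It starts on the fixture with its underside 26 mm above the bench.
- block_tip (a point): Tip of that block's nozzle, 65 mm from the block's centre along its x; axes as the block.
- holddown (a joint): Angle of the hold-down bar about its upright pivot (rad), growing counter-clockwise seen from above. It starts at 0 to 0.2, where the bar lies over the block and stops it being lifted; stop at 1.4. Swung clear from 1.1 on. At angle q the bar points from the pivot along fixture direction (sin(q+0.3), -cos(q+0.3)). It stays where it is left; friction about 1 N at the handle.
- pivot (a point): Pivot axis of the bar, at the bar's top face (80 mm above the bench), at fixture x -30, y +68 mm; the bar's -y axis points along the bar to its handle.
- handle (a point): Black upright round handle on the free end of the bar, 120 mm from the pivot: 18 mm diameter, from the bar's top (80 mm) up to 125 mm above the bench. The point is on its axis 103 mm above the bench. The bar is 24 mm wide, 12 mm thick, its underside 68 mm above the bench; it turns with the bar.
- crate: Blue open parts crate fixed to the bench, outside 232 (x) x 147 (y) mm, walls 5 mm thick and 45 mm high, floor 5 mm thick. A partition (5 mm, 43 mm high) parts it into two bays side by side along x, each 108 (x) x 137 (y) mm inside. Blocks lie lengthwise along the crate's y with the nozzle towards +y. Origin: on the bench under its centre; z up.
- bay_near (a point): Centre of the floor of the bay on the crate's -x side, 5 mm above the bench; axes as the crate. With its nozzle towards +y, a block fits best with its body's centre 12 mm to the -y side of the bay's centre.
- bay_far (a point): The same for the bay on the crate's +x side.
- finished_c (a point): A like block that already lies in one of the two bays (either), nozzle towards the crate's +y; the other bay is empty but for a flat paper slip. Point and axes as for block_c. Leave it alone.
- screwdriver: Screwdriver lying on the bench, 170 mm long. Leave alone.
- wrench: Wrench lying on the bench, 160 mm long. Leave alone.
- cleaner: Standing bottle, 52 mm diameter, 130 mm high. Leave alone.
- torch: Black torch standing on its end, 42 mm diameter at most, 125 mm high. Leave alone.
- cap1: Yellow ring-shaped cap, 38 mm diameter, 20 mm high. Leave alone.
- cap2: Another such cap. Leave alone.
- block: The block to move as a whole: origin at the centre of its underside, axes as block_c.
Things that resemble listed ones, but are neither listed nor needed, are in the scene too. What is shaped like the block but orange, purple or yellow is not meant.

How it is judged (in metres and radians):
On the way, in this order (a step that is already met when the one before it is completed fails the run):
1. the hold-down bar is swung clear (1.1 rad or more) with the block still on the fixture (value of joint holddown above 1.1 rad and distance of block_c from where it was at the start of the episode below 0.015 m), for 0.1 s.
2. the block is lifted out of the fixture (centre more than 90 mm above the bench) (height (world z) of block_c above 0.09 m), for 0.1 s.
At the end, for the whole second after the job is handed in: The block lies at rest and released in the empty bay, flat on the floor (centre 18 to 32 mm above the crate's underside, tilt below 0.12 rad), its nozzle towards the crate's +y within 0.35 rad; the hold-down bar is still swung clear (above 1.1 rad); the other block is within 20 mm of where it was ((x of block_c in the frame of crate between 0.025 and 0.09 m or x of block_c in the frame of crate between -0.09 and -0.025 m) and y of block_c in the frame of crate between -0.04 and 0.015 m and z of block_c in the frame of crate between 0.018 and 0.032 m and y of block_tip in the frame of crate above 0.025 m and angle between the x axis of block_c and the y axis of crate, either way round below 0.35 rad and angle between block_c's own z axis and vertical below 0.12 rad and linear speed of block below 0.02 m/s and contact force between the fingers and block below 0.1 N and value of joint holddown above 1.1 rad and distance of finished_c from where it was at the start of the episode below 0.02 m); the robot touches nothing.
It fails at once if the block is let fall from more than about 3 cm (falls freely faster than 0.75 m/s) (linear speed of block above 0.75 m/s and contact force between the fingers and block below 0.05 N).
It fails at once if the block already in the crate is pushed more than 20 mm (distance of finished_c from where it was at the start of the episode above 0.02 m).
It fails at once if another thing on the bench is moved more than 30 mm (distance of any of screwdriver, wrench, cleaner, torch, cap1, cap2 from where it was at the start of the episode above 0.03 m).
It also fails if it takes over 67 s, if anything falls off the work surface, if the arm or the gripper's body presses on something with over 40 N, if the wrist force passes 120 N, or if a joint passes its speed limit or range.

## Working session

There is one attempt and no reset: what is moved stays moved. The work goes in short steps, Python scripts to look and compute and a tool call to move; the robot and the scene stay as the last step left them, time stands still between calls to the robot, and variables do not carry over. Pictures are saved under pics/ and viewed, about 8 in all and at most 12, crops included, and the job is handed in when it is done.

Besides the shell and the picture viewer there is one more tool, called after "Request:" as name([rows], argument=value, ...), one row to a line, values as JSON. carry_out: Moves the arm, as the interface text tells. Its arguments: {"type":"object","properties":{"moves":{"type":"array"},"squeeze":{"type":"number"}},"required":["moves"]}

```bash
ls; mkdir -p pics; cat > h.py <<'E'
import numpy as np, cv2
from plant import r
def cam(n):
    p=r.camera_params(n); R=cv2.Rodrigues(np.array(p['rvec'],float))[0]
    return np.array(p['K'],float),R,np.array(p['tvec'],float).ravel()
def ray(c,u,v,z):
    K,R,t=c; C=-R.T@t; d=R.T@np.linalg.inv(K)@np.array([u,v,1.]); return C+d*(z-C[2])/d[2]
def proj(c,P):
    K,R,t=c; q=K@(R@np.array(P,float)+t); return q[:2]/q[2]
E
python3 - <<'E'
from h import *
for n in('top','scene'):
    c=cam(n); print(n,-c[1].T@c[2],c[0][0,0]); cv2.imwrite(f'pics/{n}0.png',cv2.resize(r.capture(n),(800,600),interpolation=cv2.INTER_CUBIC))
s=r.get_state(); print(s, r.tcp_to_grasp)
E
```

```text
pics
top [0.47325069 0.0023847  1.37383543] 421.939112010021
scene [0.94045236 0.73236609 1.04843101] 437.2229703727736
{'time_s': 0.1, 'joints': array([ 8.71556727e+01,  2.05877501e+01,  6.37774054e-01, -1.97767437e-02,
       -7.01354555e+01, -1.65066506e+01]), 'qd': array([ 0.07168879, -0.19085357,  0.1307445 ,  0.11746022, -0.0152876 ,
       -0.02727186]), 'joint_torque': array([-1.60851559e-03, -5.84160483e+01,  2.93749863e+01,  7.01547816e+00,
        1.01110016e-02, -5.69425492e-05]), 'tcp_pos': array([0.22353403, 0.63643278, 0.22569574]), 'eef_rot': array([  94.23057658,   89.91256816, -105.12713528]), 'contact_force': array([ 0.05844415,  0.07942268, -0.55860308]), 'moment': array([ 0.00473777,  0.01481574, -0.07695936]), 'gripper_width': 0.08751465730507418} 0.0188
```

View pics/top0.png

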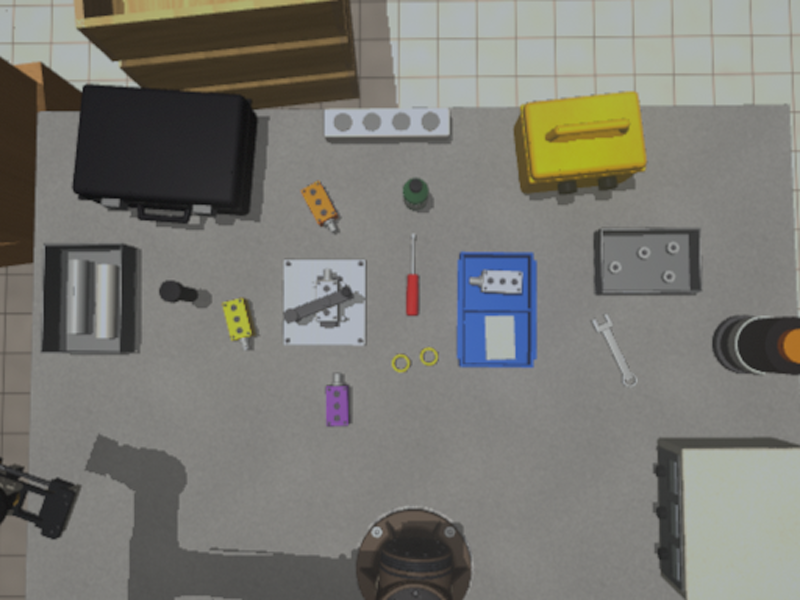

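View pics/scene0.png

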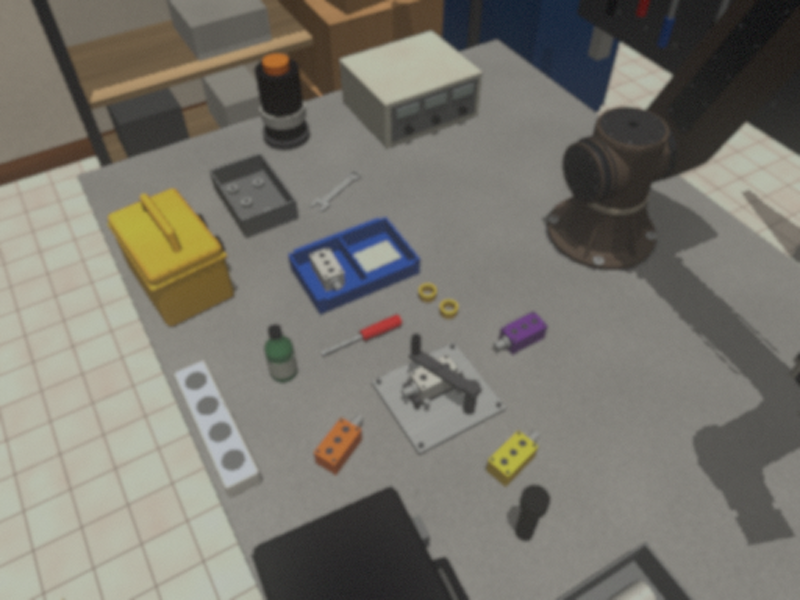

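The top view shows the fixture at about (325,302), with the pivot at the left (287,318) and the handle at the right (360,293). The crate is at (497,309): the finished block is in its upper bay with the nozzle to the left (world +y), and the lower bay holds only the paper slip. I'll measure these coarsely.

```bash
python3 - <<'E'
from h import *
im=r.capture('top'); c=cam('top'); hsv=cv2.cvtColor(im,cv2.COLOR_BGR2HSV)
def rect(mask,z,x0,x1,y0,y1):
    m=np.zeros_like(mask); m[y0:y1,x0:x1]=mask[y0:y1,x0:x1]
    p=np.argwhere(m>0)[:,::-1].astype(np.float32)
    w=np.array([ray(c,u,v,z)[:2] for u,v in p],np.float32)
    rc=cv2.minAreaRect(w); print(len(p),np.round(rc[0],4),np.round(rc[1],4),round(rc[2],2)); return m
print('crate top z.045');rect(cv2.inRange(hsv,(95,100,40),(130,255,255)),.045,285,350,155,240)
g=cv2.cvtColor(im,cv2.COLOR_BGR2GRAY)
print(g[170:220:10,160:250:6])
m=((g>165)*255).astype(np.uint8); print('plate z.012');rect(m,.012,175,240,160,228)
crop=im[155:235,170:355]; cv2.imwrite('pics/crop1.png',cv2.resize(crop,None,fx=4.3,fy=4.3,interpolation=cv2.INTER_CUBIC))
K,R,t=c; print(np.round(R,3))
E
```

```text
crate top z.045
2607 [ 0.5249 -0.1716] [0.1545 0.2302] 89.44
[[132 128 132 134 151 179 180 180 179 180 179 179 163 133 130]
 [127 130 130 133 180 179 180 151 166 126 174 179 179 131 132]
 [130 130 130 133 179 179 179 168  90  92  86  95 128 129 131]
 [ 79 134 132 133  90  80  93 128  92 180 143 179 178 131 131]
 [ 92 134 133 136 179 180 179 180 159 179 180 180 175 129 131]]
plate z.012
1730 [0.5411 0.1815] [0.1626 0.1724] 89.9
[[-0.005 -1.    -0.012]
 [-0.998  0.006 -0.055]
 [ 0.055  0.012 -0.998]]
```

View pics/crop1.png

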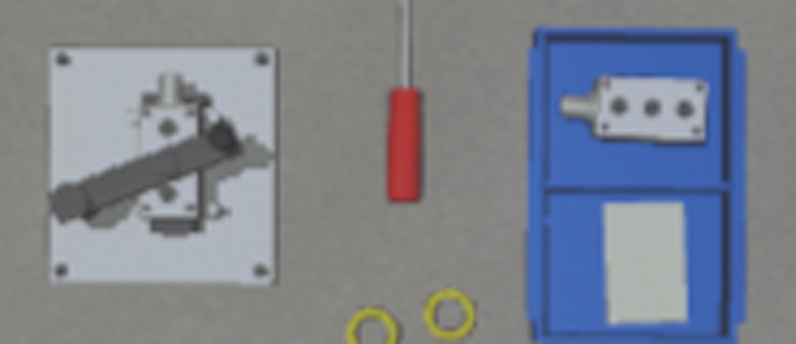

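```bash
python3 - <<'E'
from h import *
from scipy.spatial.transform import Rotation as Ro
c=cam('top')
f=lambda u,v,z:np.round(ray(c,170+u/4.3,155+v/4.3,z),4)
print('pivot',f(70,203,.085),'handle',f(222,133,.125),f(238,150,.08))
print('plate holes',[f(*p,.012)for p in((62,58),(261,58),(61,271),(260,271))])
print('block corners top',[f(*p,.066) for p in((140,104),(198,110),(198,216),(140,214))],'nozzle',f(168,74,.046))
s=r.get_state();R=Ro.from_euler('xyz',s['eef_rot'],degrees=True).as_matrix();print(R.round(3))
w=cam('wrist');C=-w[1].T@w[2];print('cam in tool',R.T@(C-s['tcp_pos']), (w[1]@R).round(2),w[0])
E
```

```text
pivot [0.5108 0.2351 0.085 ] handle [0.5574 0.1228 0.125 ] [0.5482 0.1157 0.08  ]
plate holes [array([0.6225, 0.2548, 0.012 ]), array([0.6216, 0.1043, 0.012 ]), array([0.4619, 0.2548, 0.012 ]), array([0.4612, 0.1053, 0.012 ])]
block corners top [array([0.5828, 0.188 , 0.066 ]), array([0.5782, 0.1459, 0.066 ]), array([0.5015, 0.1459, 0.066 ]), array([0.5031, 0.1878, 0.066 ])] nozzle [0.6065 0.1702 0.046 ]
[[-0.    -0.332 -0.943]
 [-0.001 -0.943  0.332]
 [-1.     0.001 -0.   ]]
cam in tool [-0.15973418 -0.00044959 -0.07890004] [[ 0.    1.    0.  ]
 [-0.29 -0.    0.96]
 [ 0.96 -0.    0.29]] [[316.76325111   0.         250.27832467]
 [  0.         316.76325111 191.618179  ]
 [  0.           0.           1.        ]]
```

Request:
carry_out([
  [33, -50, 60, 0, 0, -0.37, 100],
  [67, -103, 80, 0, 0, -0.74, 100],
  [67, -103, 80, 0, 0, -0.74, 100],
  [67, -103, 80, 0, 0, -0.74, 100],
  [67, -103, 80, 0, 0, -0.74, 100],
], squeeze=5)

```text
time_s: 0.65
tcp_pos: [0.2916, 0.5329, 0.308]
eef_rot: [-35.7, 89.9, 82.1]
contact_force: [-0.1, 0.3, -0.9]
gripper_width: 0.0875
```

Request:
carry_out([
  [67, -103, 0, 0, 0, -0.74, 100],
  [67, -103, 0, 0, 0, -0.74, 100],
  [67, -103, 0, 0, 0, -0.74, 100],
  [67, -103, 0, 0, 0, -0.74, 100],
  [67, -103, 0, 0, 0, -0.74, 100],
])

```text
time_s: 1.15
tcp_pos: [0.3582, 0.4298, 0.3067]
eef_rot: [33.2, 90.0, 108.6]
contact_force: [0.1, -0.2, 0.7]
gripper_width: 0.0879
```

Request:
carry_out([
  [67, -103, 0, 0, 0, -0.74, 100],
  [67, -103, 0, 0, 0, -0.74, 100],
  [67, -103, 0, 0, 0, -0.74, 100],
  [67, -103, 0, 0, 0, -0.74, 100],
  [67, -103, 0, 0, 0, -0.74, 100],
])

```text
time_s: 1.65
tcp_pos: [0.4251, 0.3267, 0.3065]
eef_rot: [168.7, 90.0, -158.3]
contact_force: [0.2, 0.1, 0.1]
gripper_width: 0.0877
```

Request:
carry_out([
  [67, -103, 0, 0, 0, -0.74, 100],
  [67, -103, 0, 0, 0, -0.74, 100],
  [67, -103, 0, 0, 0, -0.74, 100],
  [67, -103, 0, 0, 0, -0.74, 100],
  [67, -103, 0, 0, 0, -0.74, 100],
])

```text
time_s: 2.15
tcp_pos: [0.492, 0.2238, 0.3063]
eef_rot: [-143.9, 90.0, -153.4]
contact_force: [-1.5, 1.0, 0.0]
gripper_width: 0.088
```

Request:
carry_out([
  [66, -102, 0, 0, 0, -0.74, 100],
  [66, -102, 0, 0, 0, -0.74, 100],
  [66, -102, 0, 0, 0, -0.74, 100],
  [66, -102, 0, 0, 0, -0.74, 100],
  [66, -102, 0, 0, 0, -0.74, 100],
])

```text
time_s: 2.65
tcp_pos: [0.558, 0.1218, 0.306]
eef_rot: [-106.2, 89.9, -158.0]
contact_force: [-0.7, 1.2, 0.8]
gripper_width: 0.0875
```

```bash
cat >> h.py <<'E'
from scipy.spatial.transform import Rotation as Ro
def tool():
    s=r.get_state(); R=Ro.from_euler('xyz',s['eef_rot'],degrees=True).as_matrix()
    print('t',s['time_s'],'tcp',s['tcp_pos'].round(4),'yaw',np.degrees(np.arctan2(R[1,1],R[0,1])).round(2),'x',R[:,0].round(3),'J',s['joints'].round(1),'F',s['contact_force'].round(1),'w',round(s['gripper_width'],4)); return s,R
E
python3 - <<'E'
from h import *
tool(); c=cam('wrist'); im=r.capture('wrist'); cv2.imwrite('pics/w1raw.png',im); np.savez('pics/w1.npz',K=c[0],R=c[1],t=c[2])
cv2.imwrite('pics/w1.png',cv2.resize(im,(800,600),interpolation=cv2.INTER_CUBIC))
print('pivot',proj(c,(.511,.235,.08))*1.5625,'handle top',proj(c,(.557,.123,.125))*1.5625,'block c top',proj(c,(.541,.167,.066))*1.5625)
E
```

```text
t 2.65 tcp [0.558  0.1218 0.306 ] yaw 38.26 x [-0.001 -0.    -1.   ] J [  31.9    8.4   -5.3   -0.   -76.3 -173.7] F [-0.7  1.2  0.8] w 0.0875
pivot [436.83962272  92.81280375] handle top [390.85745021 264.13677582] block c top [409.45673109 192.68545619]
```

View pics/w1.png

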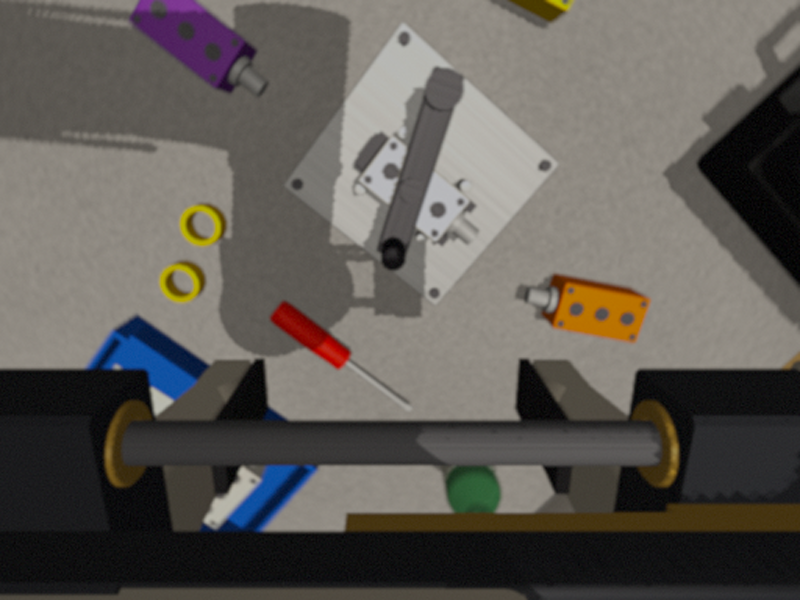

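The wrist view shows the pivot at (445,85), the handle top at about (393,248), and the block under the bar with its nozzle to the lower right (world +x). Joint 6 is at its limit, so I'll grasp the handle at a yaw of about 50°.

```bash
python3 - <<'E'
from h import *
d=np.load('pics/w1.npz'); c=(d['K'],d['R'],d['t']); s=1.5625
f=lambda u,v,z:ray(c,u/s,v/s,z)[:2].round(4)
im=cv2.imread('pics/w1raw.png'); g=cv2.cvtColor(im,cv2.COLOR_BGR2GRAY)
m=(g<35).astype(np.uint8); n,l,st,ce=cv2.connectedComponentsWithStats(m[140:180,235:270])
for i in range(1,n): print(st[i],ce[i]+[235,140],'top',f(*((ce[i]+[235,140])*s),.12))
print('pivot',f(445,85,.088),f(445,85,.08))
print('holes',[f(*p,.012) for p in((404,39),(545,165),(434,293),(297,184))])
print('block corners',[f(*p,.066) for p in((389,134),(357,179),(470,204),(436,243))])
E
```

```text
[  9  13  15  19 197] [251.28426396 161.82233503] top [0.5536 0.1293]
pivot [0.5122 0.2414] [0.5123 0.2426]
holes [array([0.4636, 0.2588]), array([0.6244, 0.2576]), array([0.6226, 0.106 ]), array([0.4615, 0.1083])]
block corners [array([0.501 , 0.1916]), array([0.502 , 0.1497]), array([0.5845, 0.19  ]), array([0.5833, 0.149 ])]
```

Request:
carry_out([
  [-3, 5, -40, 0, 0, 0.1, 100],
  [-3, 5, -85, 0, 0, 0.2, 100],
  [-3, 5, -130, 0, 0, 0.2, 100],
  [-3, 5, -170, 0, 0, 0.2, 100],
  [-3, 5, -190, 0, 0, 0.2, 100],
])

```text
time_s: 3.2
tcp_pos: [0.5525, 0.127, 0.1128]
eef_rot: [-116.8, 89.7, -156.7]
contact_force: [-0.1, 0.8, 0.3]
gripper_width: 0.0879
```

Request:
carry_out([
  [0, 0, -10, 0, 0, 0, 100],
  [0, 0, -20, 0, 0, 0, 100],
  [0, 0, -25, 0, 0, 0, 100],
  [0, 0, -25, 0, 0, 0, 100],
  [0, 0, -25, 0, 0, 0, 60],
])

```text
time_s: 3.7
tcp_pos: [0.5553, 0.1281, 0.0925]
eef_rot: [65.0, 89.9, 25.1]
contact_force: [0.6, 0.3, 1.2]
gripper_width: 0.0846
```

Request:
carry_out([
  [0, 0, 0, 0, 0, 0, 40],
  [0, 0, 0, 0, 0, 0, 30],
  [0, 0, 0, 0, 0, 0, 20],
  [0, 0, 0, 0, 0, 0, 10],
  [0, 0, 0, 0, 0, 0, 10],
], squeeze=6)

```text
time_s: 4.2
tcp_pos: [0.5548, 0.1278, 0.0917]
eef_rot: [65.7, 90.0, 25.8]
contact_force: [-0.2, -0.2, -0.1]
gripper_width: 0.0454
```

```bash
python3 - <<'E'
from h import *
tool(); c=cam('wrist'); im=r.capture('wrist'); cv2.imwrite('pics/w2.png',im)
E
```

```text
t 4.2 tcp [0.5548 0.1278 0.0917] yaw 50.11 x [ 0.  0. -1.] J [  32.7   17.8  -22.8    0.   -49.4 -162.6] F [-0.2 -0.2 -0.1] w 0.0454
```

View pics/w2.png

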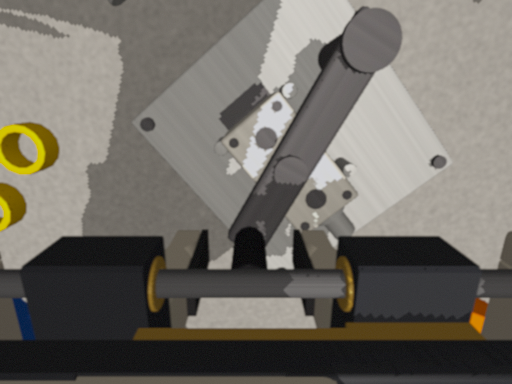

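The handle (250,240) is centred between the open fingers. I'll close them and swing the bar.

Request:
carry_out([
  [0, 0, 0, 0, 0, 0, 5],
  [0, 0, 0, 0, 0, 0, 5],
  [0, 0, 0, 0, 0, 0, 5],
  [0, 0, 0, 0, 0, 0, 5],
  [0, 0, 0, 0, 0, 0, 5],
])

```text
time_s: 4.75
tcp_pos: [0.5547, 0.1277, 0.0915]
eef_rot: [-87.0, 90.0, -126.9]
contact_force: [0.9, -1.4, 0.1]
gripper_width: 0.0179
```

Request:
carry_out([
  [13.5, 6.3, 0, 0, 0, 0.075, 5],
  [25.7, 13.9, 0, 0, 0, 0.15, 5],
  [36.9, 23, 0, 0, 0, 0.225, 5],
  [46.9, 33.3, 0, 0, 0, 0.3, 5],
  [55.6, 44.8, 0, 0, 0, 0.375, 5],
])

```text
time_s: 5.25
tcp_pos: [0.6109, 0.1721, 0.0915]
eef_rot: [-79.2, 89.9, -97.5]
contact_force: [1.9, -3.6, -0.1]
gripper_width: 0.0176
```

Request:
carry_out([
  [7.3, 12.4, 0, 0, 0, 0.075, 5],
  [13.1, 25.5, 0, 0, 0, 0.15, 5],
  [17.2, 39.3, 0, 0, 0, 0.225, 5],
  [19.6, 53.6, 0, 0, 0, 0.3, 5],
  [20.3, 71, 0, 0, 0, 0.375, 5],
])

```text
time_s: 5.75
tcp_pos: [0.6313, 0.2435, 0.0916]
eef_rot: [-59.2, 90.0, -55.9]
contact_force: [2.3, -2.1, 0.8]
gripper_width: 0.0175
```

Request:
carry_out([
  [0, 3, 0, 0, 0, 0, 5],
  [0, 3, 0, 0, 0, 0, 5],
  [0, 3, 0, 0, 0, 0, 20],
  [0, 3, 0, 0, 0, 0, 60],
  [0, 3, 0, 0, 0, 0, 60],
])

```text
time_s: 6.25
tcp_pos: [0.63, 0.2458, 0.0914]
eef_rot: [-160.5, 89.9, -157.5]
contact_force: [-0.4, -0.8, -1.1]
gripper_width: 0.0288
```

```bash
python3 - <<'E'
from h import *
tool(); c=cam('wrist'); im=r.capture('wrist'); cv2.imwrite('pics/w3.png',im)
E
```

```text
t 6.25 tcp [0.63   0.2458 0.0914] yaw 93.01 x [-0.001 -0.001 -1.   ] J [  37.8   26.7   -8.5   -0.   -54.9 -124.8] F [-0.4 -0.8 -1.1] w 0.0288
```

View pics/w3.png

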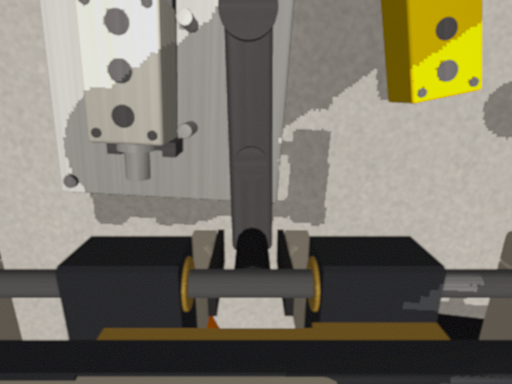

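The bar now lies along world x and is clear of the block. Next I lift away and look at the block.

Request:
carry_out([
  [0, 0, 0, 0, 0, 0, 60],
  [0, 0, 30, 0, 0, 0, 60],
  [0, 0, 75, 0, 0, 0, 60],
  [-10, -35, 120, 0, 0, -0.05, 60],
  [-30, -76, 150, 0, 0, -0.05, 60],
])

```text
time_s: 6.8
tcp_pos: [0.6054, 0.1798, 0.2367]
eef_rot: [14.1, 89.9, 14.3]
contact_force: [0.4, 0.0, -0.5]
gripper_width: 0.0529
```

Request:
carry_out([
  [0, 0, 0, 0, 0, 0, 60],
  [0, 0, 0, 0, 0, 0, 60],
  [0, 0, 0, 0, 0, 0, 60],
  [0, 0, 0, 0, 0, 0, 60],
  [0, 0, 0, 0, 0, 0, 60],
])

```text
time_s: 7.3
tcp_pos: [0.6046, 0.18, 0.2331]
eef_rot: [-148.2, 89.9, -148.0]
contact_force: [0.8, -0.5, 0.0]
gripper_width: 0.0525
```

```bash
python3 - <<'E'
from h import *
tool(); c=cam('wrist'); im=r.capture('wrist'); cv2.imwrite('pics/w4raw.png',im); np.savez('pics/w4.npz',K=c[0],R=c[1],t=c[2])
cv2.imwrite('pics/w4.png',cv2.resize(im,(800,600),interpolation=cv2.INTER_CUBIC))
E
```

```text
t 7.3 tcp [0.6046 0.18   0.2331] yaw 90.25 x [-0.002 -0.001 -1.   ] J [  34.3   16.3   -4.6   -0.   -69.3 -124. ] F [ 0.8 -0.5  0. ] w 0.0525
```

View pics/w4.png

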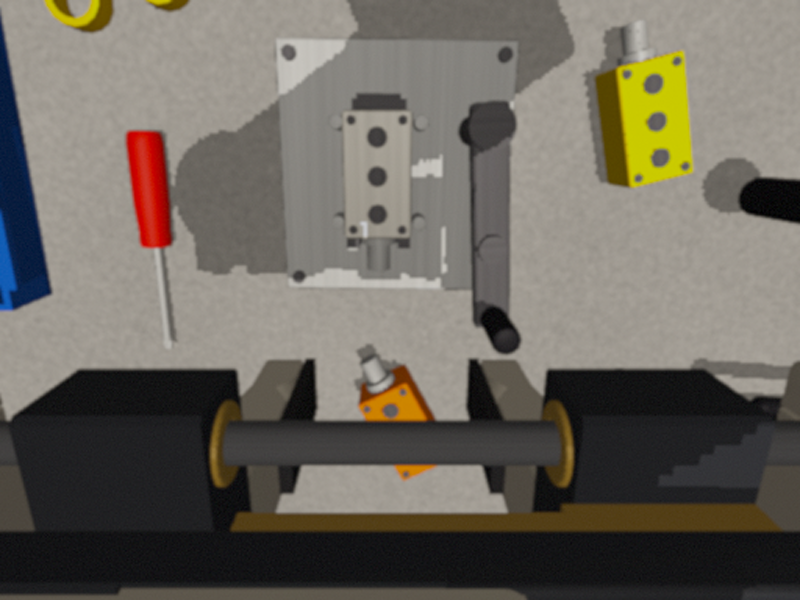

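Block's top face corners are at (343,111), (411,110), (411,239) and (345,239); the bar is at x≈490, clear of it.

```bash
python3 - <<'E'
from h import *
d=np.load('pics/w4.npz'); c=(d['K'],d['R'],d['t']); s=1.5625
f=lambda u,v,z:ray(c,u/s,v/s,z)[:2].round(4)
p=np.array([f(*q,.066) for q in((343,111),(411,110),(411,239),(345,239))]);print(p,p.mean(0))
print('pivot',f(492,125,.085),'bar edges',f(474,180,.08),f(510,180,.08),f(475,300,.08),'handle top',f(505,338,.125))
print('holes',[f(*q,.012) for q in((289,52),(505,55),(299,276))])
c=cam('top'); im=r.capture('top'); g=im; cv2.imwrite('pics/t1.png',im)
E
```

```text
[[0.5032 0.1501]
 [0.5024 0.1921]
 [0.5828 0.1934]
 [0.583  0.1495]] [0.54285  0.171275]
pivot [0.5119 0.2392] bar edges [0.5436 0.231 ] [0.5435 0.2532] [0.6208 0.2358] handle top [0.6301 0.2464]
holes [array([0.4609, 0.1083]), array([0.4623, 0.2593]), array([0.6221, 0.1072])]
```

Request:
carry_out([
  [-35, -5, -30, 0, 0, 0, 65],
  [-62, -9, -70, 0, 0, 0, 65],
  [-62, -9, -110, 0, 0, 0, 65],
  [-62, -9, -133, 0, 0, 0, 65],
  [-62, -9, -133, 0, 0, 0, 65],
])

```text
time_s: 7.9
tcp_pos: [0.5406, 0.1695, 0.0981]
eef_rot: [-148.1, 89.6, -147.9]
contact_force: [0.2, 0.3, 0.4]
gripper_width: 0.057
```

```bash
python3 - <<'E'
from h import *
tool()
E
```

```text
t 7.9 tcp [0.5406 0.1695 0.0981] yaw 90.22 x [-0.006 -0.004 -1.   ] J [  37.2   17.4  -22.4   -0.   -50.6 -126.9] F [0.2 0.3 0.4] w 0.057
```

Request:
carry_out([
  [1.5, 1, -15, 0, 0, 0, 65],
  [1.5, 1, -32, 0, 0, 0, 65],
  [1.5, 1, -48, 0, 0, 0, 65],
  [1.5, 1, -63, 0, 0, 0, 65],
  [1.5, 1, -63, 0, 0, 0, 65],
])

```text
time_s: 8.4
tcp_pos: [0.5441, 0.1715, 0.0379]
eef_rot: [-143.4, 89.9, -143.1]
contact_force: [-0.7, -0.9, 0.1]
gripper_width: 0.0571
```

Request:
carry_out([
  [0, 0, 0, 0, 0, 0, 50],
  [0, 0, 0, 0, 0, 0, 40],
  [0, 0, 0, 0, 0, 0, 40],
  [0, 0, 0, 0, 0, 0, 40],
  [0, 0, 0, 0, 0, 0, 40],
], squeeze=30)

```text
time_s: 8.9
tcp_pos: [0.5451, 0.1719, 0.0399]
eef_rot: [23.6, 89.9, 23.8]
contact_force: [-0.3, 0.6, 6.1]
gripper_width: 0.0438
```

```bash
python3 - <<'E'
from h import *
tool()
E
```

```text
t 8.9 tcp [0.5451 0.1719 0.0399] yaw 90.24 x [ 0.002  0.001 -1.   ] J [  37.1   21.7  -25.5    0.   -42.7 -126.9] F [-0.3  0.6  6.1] w 0.0438
```

Request:
carry_out([
  [0, 0, 10, 0, 0, 0, 40],
  [0, 0, 30, 0, 0, 0, 40],
  [0, 0, 60, 0, 0, 0, 40],
  [0, 0, 100, 0, 0, 0, 40],
  [0, 0, 140, 0, 0, 0, 40],
])

```text
time_s: 9.4
tcp_pos: [0.5434, 0.1712, 0.18]
eef_rot: [-163.3, 89.9, -163.1]
contact_force: [1.0, 1.0, -3.2]
gripper_width: 0.0439
```

Request:
carry_out([
  [0, 0, 10, 0, 0, 0, 40],
  [0, 0, 20, 0, 0, 0, 40],
  [0, 0, 20, 0, 0, 0, 40],
  [0, 0, 20, 0, 0, 0, 40],
  [0, 0, 20, 0, 0, 0, 40],
])

```text
time_s: 9.9
tcp_pos: [0.5435, 0.1711, 0.1969]
eef_rot: [-150.6, 89.8, -150.4]
contact_force: [0.1, 0.4, -3.1]
gripper_width: 0.0442
```

```bash
python3 - <<'E'
from h import *
tool()
E
```

```text
t 9.9 tcp [0.5435 0.1711 0.1969] yaw 90.2 x [-0.002 -0.001 -1.   ] J [  37.1   12.   -15.2   -0.   -62.9 -126.9] F [ 0.1  0.4 -3.1] w 0.0442
```

Request:
carry_out([
  [-5, -18, 10, 0, 0, 0.1, 40],
  [-10, -36, 20, 0, 0, 0.22, 40],
  [-15, -54, 30, 0, 0, 0.34, 40],
  [-20, -72, 30, 0, 0, 0.46, 40],
  [-25, -90, 30, 0, 0, 0.53, 40],
])

```text
time_s: 10.4
tcp_pos: [0.5187, 0.0808, 0.2277]
eef_rot: [171.9, 89.9, -157.3]
contact_force: [-0.3, -0.3, -3.2]
gripper_width: 0.0435
```

Request:
carry_out([
  [-5, -18, 0, 0, 0, 0.1, 40],
  [-10, -36, 0, 0, 0, 0.21, 40],
  [-15, -54, 0, 0, 0, 0.32, 40],
  [-20, -72, 0, 0, 0, 0.43, 40],
  [-25, -90, 0, 0, 0, 0.53, 40],
])

```text
time_s: 10.9
tcp_pos: [0.4935, -0.0093, 0.2274]
eef_rot: [134.7, 89.9, -164.1]
contact_force: [0.6, -0.3, -2.6]
gripper_width: 0.044
```

Request:
carry_out([
  [-5, -18, 0, 0, 0, 0.1, 40],
  [-10, -36, 0, 0, 0, 0.21, 40],
  [-15, -54, 0, 0, 0, 0.32, 40],
  [-20, -72, 0, 0, 0, 0.43, 40],
  [-25, -90, 0, 0, 0, 0.51, 40],
])

```text
time_s: 11.4
tcp_pos: [0.4685, -0.0992, 0.2274]
eef_rot: [95.1, 89.9, -174.5]
contact_force: [-0.7, -0.6, -2.4]
gripper_width: 0.044
```

Request:
carry_out([
  [0, 0, 0, 0, 0, 0, 40],
  [0, 0, 0, 0, 0, 0, 40],
  [0, 0, 0, 0, 0, 0, 40],
  [0, 0, 0, 0, 0, 0, 40],
  [0, 0, 0, 0, 0, 0, 40],
])

```text
time_s: 11.9
tcp_pos: [0.4694, -0.098, 0.2284]
eef_rot: [92.8, 90.0, -177.0]
contact_force: [-0.5, 0.1, -3.8]
gripper_width: 0.0436
```

```bash
python3 - <<'E'
from h import *
tool(); c=cam('wrist'); im=r.capture('wrist'); cv2.imwrite('pics/w5raw.png',im); np.savez('pics/w5.npz',K=c[0],R=c[1],t=c[2])
cv2.imwrite('pics/w5.png',cv2.resize(im,(800,600),interpolation=cv2.INTER_CUBIC))
E
```

```text
t 11.9 tcp [ 0.4694 -0.098   0.2284] yaw -179.81 x [-0. -0. -1.] J [ 11.8   1.8 -22.9  -0.  -65.3 -11.6] F [-0.5  0.1 -3.8] w 0.0436
```

View pics/w5.png

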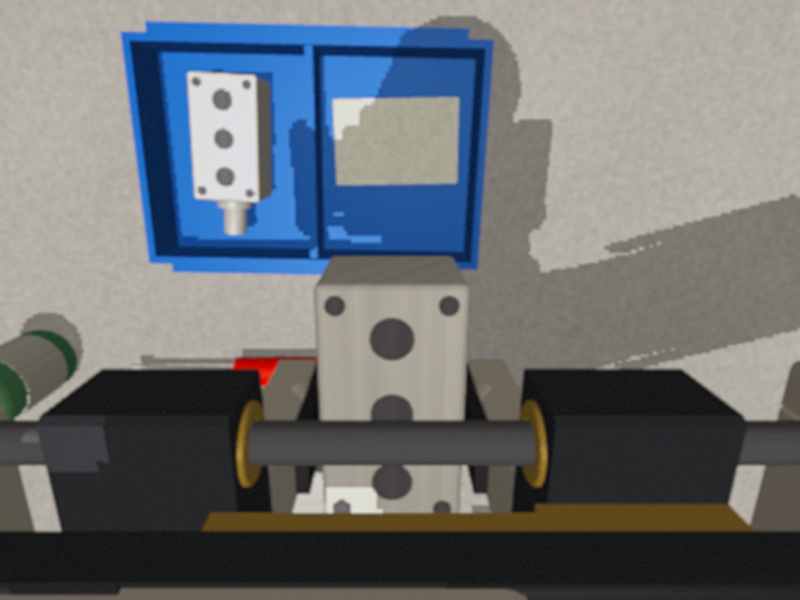

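The view shows the crate rim corners at about (122,33), (493,42), (476,268) and (150,263). The empty bay with the slip is at the right, and the held block hangs straight at the bottom, end corners (317,283) and (466,283).

```bash
python3 - <<'E'
from h import *
d=np.load('pics/w5.npz'); c=(d['K'],d['R'],d['t']); s=1.5625
f=lambda u,v,z:ray(c,u/s,v/s,z)[:2].round(4)
p=np.array([f(*q,.045) for q in((122,33),(493,42),(476,268),(150,263))]);print('crate',p,p.mean(0))
print('partition top',f(309,48,.043),f(320,48,.043),f(312,255,.043),f(321,255,.043))
print('inner wall',f(479,60,.045),f(465,250,.045))
q=np.array([f(*q,.066-.0399+.2284) for q in((317,283),(466,283))]);print('held',q,q.mean(0)); print('held w/ nozzle-end',)
print('finished',[f(*q,.045) for q in((187,72),(258,76),(194,200),(260,203))])
E
```

```text
crate [[ 0.6375 -0.2449]
 [ 0.4061 -0.2405]
 [ 0.4091 -0.0955]
 [ 0.6404 -0.0984]] [ 0.523275 -0.169825]
partition top [ 0.5217 -0.2371] [ 0.5148 -0.2371] [ 0.5256 -0.1041] [ 0.5192 -0.1042]
inner wall [ 0.4143 -0.2302] [ 0.4175 -0.1085]
held [[ 0.4903 -0.1405]
 [ 0.4487 -0.1407]] [ 0.4695 -0.1406]
held w/ nozzle-end
finished [array([ 0.5996, -0.2227]), array([ 0.5546, -0.2205]), array([ 0.6042, -0.1425]), array([ 0.5593, -0.1407])]
```

Request:
carry_out([
  [0, -30, 0, 0, 0, -0.018, 40],
  [-2, -60, -20, 0, 0, -0.018, 40],
  [-2.4, -81, -50, 0, 0, -0.018, 40],
  [-2.4, -81, -90, 0, 0, -0.018, 40],
  [-2.4, -81, -120, 0, 0, -0.018, 40],
])

```text
time_s: 12.45
tcp_pos: [0.4661, -0.1799, 0.1067]
eef_rot: [70.4, 90.0, 159.4]
contact_force: [0.0, 0.8, -3.3]
gripper_width: 0.044
```

Request:
carry_out([
  [0, 0, 0, 0, 0, 0, 40],
  [0, 0, 0, 0, 0, 0, 40],
  [0, 0, 0, 0, 0, 0, 40],
  [0, 0, 0, 0, 0, 0, 40],
  [0, 0, 0, 0, 0, 0, 40],
])

```text
time_s: 12.95
tcp_pos: [0.4677, -0.1793, 0.1098]
eef_rot: [-90.0, 89.9, -0.8]
contact_force: [-0.5, -0.1, -3.0]
gripper_width: 0.0438
```

```bash
python3 - <<'E'
from h import *
tool(); c=cam('wrist'); im=r.capture('wrist'); cv2.imwrite('pics/w6.png',cv2.resize(im,(800,600),interpolation=cv2.INTER_CUBIC))
E
```

```text
t 12.95 tcp [ 0.4677 -0.1793  0.1098] yaw 179.16 x [ 0.002 -0.    -1.   ] J [  1.5  10.6 -30.1   0.  -49.2  -2.4] F [-0.5 -0.1 -3. ] w 0.0438
```

View pics/w6.png

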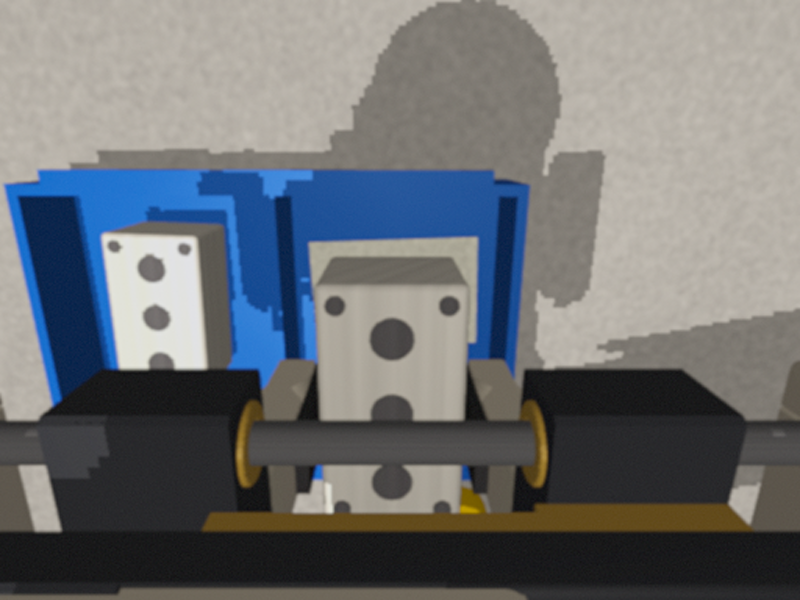

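The block is centred over the empty bay, with the partition at x≈285 and the wall at ≈510. Lowering it now.

Request:
carry_out([
  [0, 0, -20, 0, 0, 0, 40],
  [0, 0, -42, 0, 0, 0, 40],
  [0, 0, -62, 0, 0, 0, 40],
  [0, 0, -78, 0, 0, 0, 40],
  [0, 0, -82, 0, 0, 0, 40],
])

```text
time_s: 13.5
tcp_pos: [0.466, -0.1794, 0.0254]
eef_rot: [88.9, 89.9, 178.1]
contact_force: [-0.2, -0.6, -2.4]
gripper_width: 0.0439
```

Request:
carry_out([
  [0, 0, -2, 0, 0, 0, 40],
  [0, 0, -3, 0, 0, 0, 40],
  [0, 0, -5, 0, 0, 0, 40],
  [0, 0, -5, 0, 0, 0, 40],
  [0, 0, -5, 0, 0, 0, 40],
])

```text
time_s: 14.0
tcp_pos: [0.4671, -0.1795, 0.0219]
eef_rot: [-91.1, 90.0, -1.9]
contact_force: [0.5, 0.3, -2.6]
gripper_width: 0.0437
```

```bash
python3 - <<'E'
from h import *
tool()
E
```

```text
t 14.0 tcp [ 0.4671 -0.1795  0.0219] yaw 179.14 x [ 0.001 -0.    -1.   ] J [  1.5  17.9 -35.4   0.  -36.7  -2.4] F [ 0.5  0.3 -2.6] w 0.0437
```

Request:
carry_out([
  [0, 0, -1, 0, 0, 0, 40],
  [0, 0, -2, 0, 0, 0, 40],
  [0, 0, -3, 0, 0, 0, 40],
  [0, 0, -3, 0, 0, 0, 40],
  [0, 0, -3, 0, 0, 0, 40],
])

```text
time_s: 14.5
tcp_pos: [0.4669, -0.1795, 0.0189]
eef_rot: [-138.8, 90.0, -49.7]
contact_force: [-2.6, 1.2, 5.0]
gripper_width: 0.0439
```

```bash
python3 - <<'E'
from h import *
tool()
E
```

```text
t 14.5 tcp [ 0.4669 -0.1795  0.0189] yaw 179.15 x [ 0. -0. -1.] J [  1.5  18.1 -35.5   0.  -36.3  -2.4] F [-2.6  1.2  5. ] w 0.0439
```

The force went from −3 to +5 N at the expected height, so the block is on the floor. I'll open just enough to release, then rise.

Request:
carry_out([
  [0, 0, 0, 0, 0, 0, 58],
  [0, 0, 0, 0, 0, 0, 58],
  [0, 0, 0, 0, 0, 0, 58],
  [0, 0, 0, 0, 0, 0, 58],
  [0, 0, 4, 0, 0, 0, 58],
])

```text
time_s: 15.0
tcp_pos: [0.4665, -0.1795, 0.0222]
eef_rot: [89.3, 89.9, 178.4]
contact_force: [-0.5, -0.1, 0.4]
gripper_width: 0.0505
```

Request:
carry_out([
  [0, 0, 15, 0, 0, 0, 58],
  [0, 0, 35, 0, 0, 0, 58],
  [0, 0, 70, 0, 0, 0, 58],
  [0, 0, 115, 0, 0, 0, 58],
  [0, 0, 160, 0, 0, 0, 58],
])

```text
time_s: 15.5
tcp_pos: [0.4663, -0.1795, 0.1843]
eef_rot: [96.8, 90.0, -174.1]
contact_force: [1.0, 0.5, -0.7]
gripper_width: 0.0505
```

Request:
carry_out([
  [0, 35, 40, 0, 0, 0, 58],
  [0, 70, 60, 0, 0, 0, 58],
  [0, 90, 60, 0, 0, 0, 58],
  [0, 90, 60, 0, 0, 0, 58],
  [0, 90, 60, 0, 0, 0, 58],
])

```text
time_s: 16.0
tcp_pos: [0.4667, -0.0892, 0.2428]
eef_rot: [-72.1, 90.0, 17.1]
contact_force: [0.1, -0.4, -1.4]
gripper_width: 0.0508
```

```bash
python3 - <<'E'
from h import *
tool(); c=cam('wrist'); im=r.capture('wrist'); np.savez('pics/w7.npz',K=c[0],R=c[1],t=c[2]); im2=r.capture('scene')
cv2.imwrite('pics/w7.png',np.vstack([cv2.resize(im,(400,300)),cv2.resize(im2[90:300,150:430],(400,300))]))
cv2.imwrite('pics/w7b.png',im)
E
```

```text
t 16.0 tcp [ 0.4667 -0.0892  0.2428] yaw 179.22 x [ 0.  0. -1.] J [ 13.    0.7 -22.1  -0.  -67.2 -13.8] F [ 0.1 -0.4 -1.4] w 0.0508
```

View pics/w7.png

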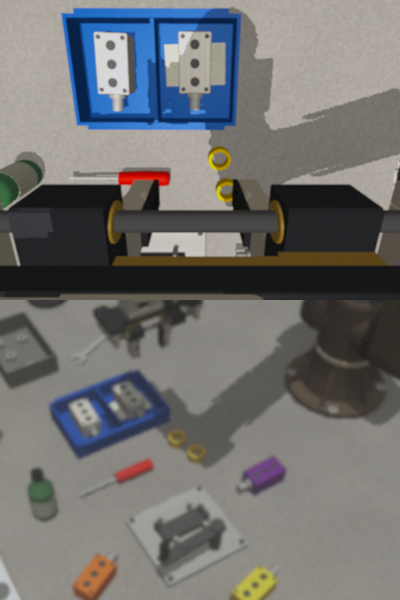

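Both blocks lie parallel in the crate with their nozzles the same way, the bar is aside, and nothing else has moved. Handing in.

```bash
python3 - <<'E'
from h import *
d=np.load('pics/w7.npz'); c=(d['K'],d['R'],d['t']); f=lambda u,v:ray(c,u*1.28,v*1.28,.045)[:2].round(3)
print('placed corners',[f(*q) for q in((179,30),(213,31),(181,93),(212,94))])
print(r.close_job())
E
```

```text
placed corners [array([ 0.487, -0.224]), array([ 0.442, -0.222]), array([ 0.487, -0.143]), array([ 0.443, -0.141])]
the job is handed in; nothing more can be done
None
```

I swung the hold-down bar aside, lifted the block off the fixture and lowered it into the empty bay on the robot's side of the crate. I then let go, backed away and handed the job in at about 16 s; no verdict is reported.

- **Block:** in the last wrist picture its top corners put its centre at about (0.465, -0.1825) m. That is within about 2–3 mm of the target in the bay. It looks flat, with its nozzle towards the crate's +y like the other block.
- **Lowering:** the wrist force went from -3 N to +5 N at the expected height, so the block was resting on the floor before I opened the fingers.
- **Bar:** the handle and pivot positions in the wrist picture put it at about 1.3 rad, clear of the 1.1 rad needed. I measured this before lifting the block; the final scene view still shows the bar aside.
- **Other things:** the finished block, screwdriver and caps looked unmoved in the last pictures, judged by eye only. The bottle and wrench looked in place in the final scene view; the torch was not in the last pictures.
- **Disagreements:** the two cameras differed by up to about 6 mm on the bench positions, so I used the close-up wrist readings. When I closed on the block, the tool moved up 2 mm with a 6 N upward force; I did not find out why, but the lift went normally.

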